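# Clear the tape roll off the receiver and hold its pairing button down

## Task

The wireless receiver has to be put into pairing mode, but a roll of tape has been parked over its stub antenna and covers the button hole: lift the roll straight off the antenna and lay it flat on the table, clear of the receiver, without dropping it. Then take the stylus out of its stand by the handle, reach its tip through the hole beside the antenna and press the recessed button fully down. Finish while still gripping the stylus upright and holding the button down, and leave the carton, the microphone and the charging case where they are.

Things in the scene. Friction and masses are not known exactly. Their poses are not given: they have to be found in the camera images.
- receiver: wireless receiver, a grey painted metal box fixed to the table, 130 mm (x) by 180 mm (y) by 45 mm high, with a black stub antenna standing on its top, a flat black screen and two low knobs 6 mm tall at the other (-y) end. It may stand on the left or the right of the work area. Origin: centre of its underside; z up, x to its rear
- antenna_top (a point): tip of the stub antenna: upright black post 18 mm in diameter, 45 mm tall above the receiver's top, its tip 90 mm above the table, at x = +12, y = +35 mm in the receiver's frame
- hole_mouth (a point): centre of the round button hole, in the plane of the receiver's top (45 mm above the table), 22 mm from the antenna's axis towards the receiver's front (-x), at x = -10, y = +35 mm in its frame. Hole 14 mm in diameter, rim chamfered by 2 mm, upright; the tape roll covers it at the start
- button_top (a point): centre of the top face of the recessed pairing button, a grey disc 12.4 mm in diameter on the hole's axis, 14 mm below the receiver's top when not pressed; moves down with the button
- pair_button (a joint): travel of the pairing button, m: 0 released, 0.005 fully down. It springs back: 2 N starts it moving, 6 N brings it fully down against its stop
- tape: roll of grey tape, a ring 60 mm in outer diameter, 26 mm in bore, 25 mm high, 90 g, lying flat on the receiver's top with the antenna through its bore (20 mm of antenna stand out above it). Origin: centre of its underside; z along its axis
- tape_center (a point): centre of the tape roll, half-way up on its axis (in the bore, not in material)
- stand: plain grey upright block, 70 x 70 mm, 80 mm high, fixed to the table, with a hole 11 mm in diameter and 76 mm deep in the middle of its top, in which the stylus stands. Origin: centre of its underside. It is on the other side of the work area from the receiver
- stylus: stylus, 135 mm long, 60 g, standing upright in the stand: thin steel shaft 7 mm in diameter and 70 mm long, above it a round bright metal handle with two black bands, 16 mm in diameter and 65 mm long, whose lower shoulder rests on the stand's top. Origin: the tip of the shaft; z towards the handle
- stylus_center (a point): middle of the stylus's handle, 102.5 mm above the tip (32.5 mm above the stand's top at the start): the place to grip
- stylus_tip (a point): lower end of the stylus's shaft
- stylus_top (a point): upper end of the stylus's handle
- carton_center (a point): bystander: centre of a white carton, 80 x 120 x 45 mm, beyond the work area; leave it alone
- mic_center (a point): bystander: middle of a table microphone, 155 mm tall, foot 90 mm in diameter, beyond the work area on the right; leave it alone
- case_center (a point): bystander: centre of an open black charging case with three small transmitters, 90 x 130 x 30 mm, on the left; leave it alone
Not all that is in view belongs to the job. There is more than one size of the stylus; the job needs the smaller.

How it is judged:
By the outcome, as a careful person would: the job done as asked, in the order asked, and still so for the second after the job is handed in, while the arm keeps its last pose, push and grip.
It also fails if it takes over 58 s, if anything falls off the work surface, if the arm or the gripper's body presses on something with over 40 N, if the wrist force passes 120 N, or if a joint passes its speed limit or range.

## Robot

A 6-joint arm with a two-finger parallel gripper is mounted at the origin on the work surface. World frame = base frame: x ahead of the robot, y to its left, z up, the work surface at z = 0. Lengths are in mm, angles in rad, forces in N, time in s.
With the tool pointing down it reaches from about 275 to 750 mm from the base axis. Payload 10.2 kg.
Tool frame: the origin (TCP) lies at the very end of the fingers, on their centre line; the grasp point (between the pads) lies 19 mm behind it; x points along the fingers, z is the direction in which the jaws open and shut, and the axes are right-handed (so a half turn about x gives the same grasp; the last joint's range is limited). The gripper opens to 85 mm and grips with 20 to 120 N. Pads are 22 mm wide; open, the fingers measure 114 mm over their backs; the gripper's body (76 mm by 85 mm) begins 54 mm behind the grasp point. The pads swing forward as they close: fully open they stand 13 mm farther back than shut.
Start: joints at [-1.331, 0.313, 1.498, -0, 1.331, -0.223], TCP at [234.378, -469.785, 231.294] pointing down, gripper open.
Joint ranges: [-2.94, 2.94], [-0.97, 2.17], [0.19, 2.56], [-1.23, 4.37], [0.02, 3.11], [-2.88, 2.88]. Speed limits (rad/s): [2.39, 2.39, 3.01, 3.14, 3.14, 3.14].

## Interface

Orientations are given as a unit quaternion [w, x, y, z].
In Python, from rig import sense, vision, job gives the robot as it stands. The module is installed in compiled form; this text tells all that it offers.
- The arm moves only by the shell command python3 -m pendant 'ROWS' [FORCE]. ROWS is JSON, a list of rows, each a list of 7 numbers: the turn, a rotation vector about the tool's x, y, z in rad, then the shift along the tool's x, y, z in cm, then the opening, from 0 (shut) to 1 (fully open). A call has exactly 5 rows; each row is the pose to reach, as a shift and turn from the pose commanded when the call began, along the tool's axes at that moment; what a row does not reach only later rows make up. A row lasts 1/8 s, in which the tool goes at most 62.5 mm and 10.7 degrees, less where a joint would pass 70% of its speed; a pose out of reach is approached as far as the arm can. A call with a gripper value outside its range is refused whole. The fingers move at their own pace and stop on an object; FORCE is the grip in N (left out, the last holds). Time passes only in rows, so rows that repeat a pose let the fingers close, or fill a call up. It gives the time, the measured TCP pose, the force and the opening at its end, in the units of the state.
- sense(): the state, without advancing time (a new reading comes with each control period).
- vision.capture(name): name is "scene" or "top"; returns the picture (400x640x3 uint8, red, green, blue); there is no depth.
- vision.calibration(name): a dict with "K" (3x3 intrinsics, pixels), "k1" (the pictures are not rectified: a ray, as slopes to the right and down, at radius r is drawn at 1 + k1 r^2 times it, then the intrinsics apply), "extrinsics" (4x4, takes a point from camera to world coordinates). Camera axes: x right, y up, looking along -z (the intrinsics and any distortion apply to the point x, -y, -z); pixel columns grow to the right and rows downward; lengths in mm; the calibration is good to about 2 mm. A picture is of the moment at which its call begins. calibration takes no time and is no camera call.
- job.finish_job(): hands the job in, once; it reports no verdict.
The state is a dict: "time_s": time; "joints": joint angles; "dq": joint speeds; "tau": joint torques, N m; "eef_pos": TCP position; "ee_rot": TCP orientation; "force": force on the tool from outside, world axes, zero at the start; "wrist_torque": the same for the moment, N m; "grip_width": opening from 0.0 (shut) to 1.0 (fully open).
Only numpy, scipy, OpenCV 4.12 (cv2) and the standard library are available. Lean on these libraries where they do the work, as an engineer would, in place of code of your own. Each camera call takes 0.05 s, during which the arm holds its last target.

## Working session

There is one attempt and no reset: what is moved stays moved. The work goes in short steps, Python scripts to look and compute and a shell command to move; the robot and the scene stay as the last step left them, time stands still between calls to the robot, and variables do not carry over. Pictures are saved under pics/ and viewed, and the job is handed in when it is done.

```bash
mkdir -p pics; python3 - <<'E'
from rig import sense, vision
import cv2
for n in("scene","top"):
    im=vision.capture(n); cv2.imwrite(f"pics/{n}0.png",im[:,:,::-1])
    c=vision.calibration(n); print(n,c["K"],c["k1"],c["extrinsics"])
print(sense())
E
```

```text
scene [[473.63305413   0.         319.33442101]
 [  0.         473.63305413 191.57114459]
 [  0.           0.           1.        ]] -0.010118052010335506 [[ 6.80919518e-01 -6.03886632e-01  4.14330237e-01  1.07628656e+03]
 [ 7.32323775e-01  5.66934469e-01 -3.77209750e-01 -3.32066303e+02]
 [-7.10616700e-03  5.60273364e-01  8.28277284e-01  1.09413255e+03]
 [ 0.00000000e+00  0.00000000e+00  0.00000000e+00  1.00000000e+00]]
top [[443.24422752   0.         319.60227304]
 [  0.         443.24422752 207.7912431 ]
 [  0.           0.           1.        ]] -0.12359915768726952 [[ 2.68536546e-02  9.95668839e-01 -8.90081153e-02  4.71228782e+02]
 [-9.99496970e-01  2.52402914e-02 -1.92024597e-02  9.49558879e+01]
 [-1.68727000e-02  8.94789978e-02  9.95845782e-01  1.30520983e+03]
 [ 0.00000000e+00  0.00000000e+00  0.00000000e+00  1.00000000e+00]]
{'time_s': 0.1, 'joints': array([-1.33139114e+00,  3.13435841e-01,  1.49834747e+00,  3.27714387e-05,
        1.33095932e+00, -2.23396454e-01]), 'dq': array([-0.00095971, -0.00153071, -0.00350151, -0.00201247,  0.00093169,
       -0.00163199]), 'tau': array([ 1.96724337e-03, -4.12897253e+01, -2.60142821e+01, -1.98614366e-04,
        2.99971529e-03, -2.26635768e-05]), 'eef_pos': array([ 234.33660789, -469.56286434,  230.77604068]), 'ee_rot': array([ 0.60106022,  0.37229791,  0.601624  , -0.37171151]), 'force': array([ 0.77734401, -0.61672071,  0.22361133]), 'wrist_torque': array([ 0.02691524,  0.07492251, -0.00503711]), 'grip_width': 1.0008265225741633}
```

View pics/scene0.png

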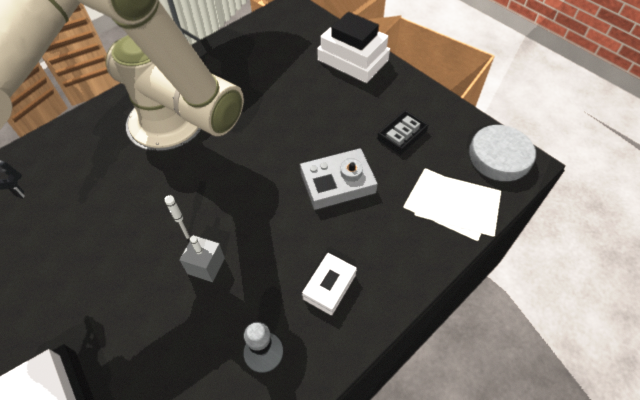

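View pics/top0.png

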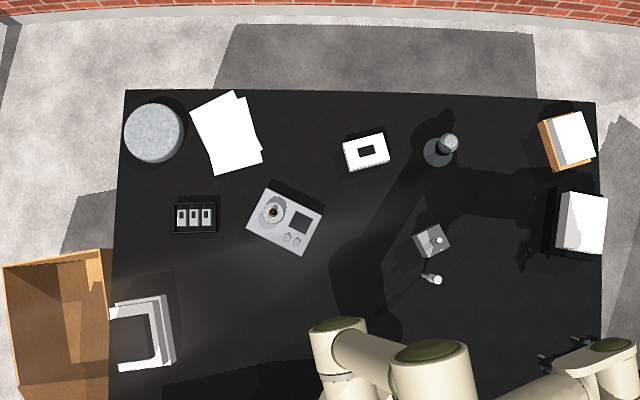

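```bash
cat > h.py <<'E'
import numpy as np, cv2
from rig import vision
def cal(n):
    c=vision.calibration(n);return np.array(c["K"]),c["k1"],np.array(c["extrinsics"])
def proj(n,p):
    K,k,E=cal(n);q=np.linalg.inv(E)@np.append(p,1.);x,y=q[0]/-q[2],-q[1]/-q[2]
    s=1+k*(x*x+y*y);return np.array([K[0,0]*x*s+K[0,2],K[1,1]*y*s+K[1,2]])
def ray(n,px):
    K,k,E=cal(n)
    u=cv2.undistortPoints(np.array([[px]],float),K,np.array([k,0,0,0.]))[0,0]
    d=E[:3,:3]@np.array([u[0],-u[1],-1]);return E[:3,3],d/np.linalg.norm(d)
def plane(n,px,z):
    o,d=ray(n,px);return o+d*(z-o[2])/d[2]
def tri(p1,p2,n1="scene",n2="top"):
    o1,d1=ray(n1,p1);o2,d2=ray(n2,p2)
    A=np.stack([d1,-d2],1);t=np.linalg.lstsq(A,o2-o1,rcond=None)[0]
    a,b=o1+d1*t[0],o2+d2*t[1];return (a+b)/2,np.linalg.norm(a-b)
def crop(im,x,y,w,h,s,fn):
    cv2.imwrite(fn,cv2.resize(im[y:y+h,x:x+w,::-1],None,fx=s,fy=s,interpolation=cv2.INTER_CUBIC))
E
python3 - <<'E'
import cv2
from h import *
a=cv2.imread("pics/scene0.png")[:,:,::-1];b=cv2.imread("pics/top0.png")[:,:,::-1]
crop(a,150,180,90,110,5,"pics/c1.png");crop(b,395,205,80,90,6,"pics/c2.png")
crop(b,235,175,100,90,6,"pics/c3.png");crop(a,290,140,100,80,6,"pics/c4.png")
E
```

```text
(no output)
```

View pics/c1.png

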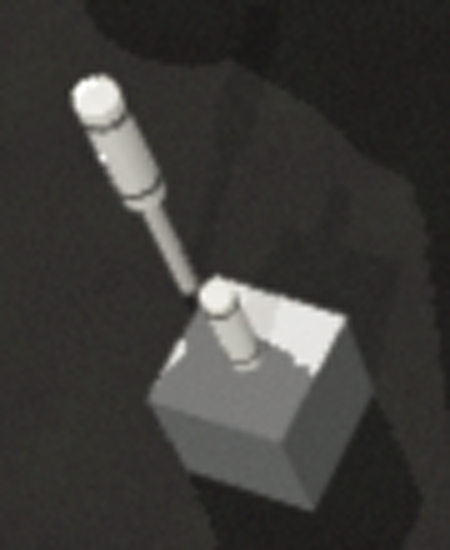

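View pics/c2.png

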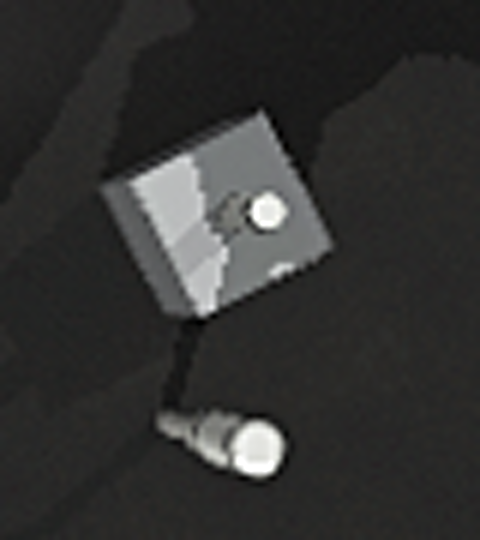

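View pics/c3.png

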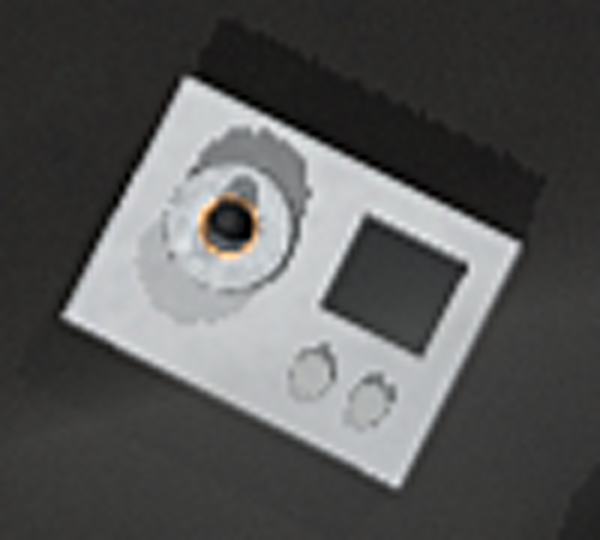

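View pics/c4.png

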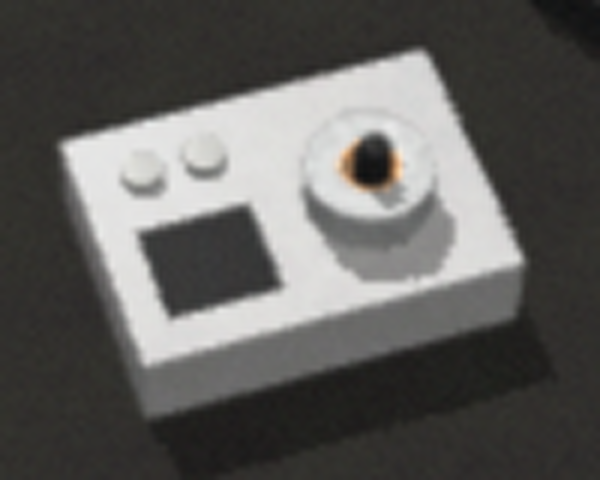

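The smaller stylus is the one in the stand: scene (194,243), top (439,240). The look-alike is a larger stylus standing on its own nearby: scene (172,205), top (437,279). The c1 and c2 crops confirm it, showing the stand's stylus as the shorter one. The tape is at top (273,212), with the antenna in its bore.

```bash
python3 - <<'E'
from h import *
np.set_printoptions(precision=1,suppress=True)
f=lambda u,v,x,y,s:((u+.5)/s-.5+x,(v+.5)/s-.5+y)
T=lambda u,v:f(u,v,235,175,6); S=lambda u,v:f(u,v,290,140,6)
top=[T(185,75),T(523,242),T(400,488),T(63,318)]
sc=[S(523,264),S(148,364),S(60,145),S(425,50)]
for a,b in zip(sc,top): print("rec",plane("scene",a,45),plane("top",b,45),tri(a,b))
P=np.mean([plane("top",b,45) for b in top],0);print(P,np.mean([plane("scene",b,45) for b in sc],0))
print("tape top centre",plane("top",T(231,227),70),plane("scene",S(370,165),70), "ant tip",plane("top",T(231,217),90),plane("scene",S(374,147),90))
T=lambda u,v:f(u,v,395,205,6); S=lambda u,v:f(u,v,150,180,5)
for a,b in zip([S(217,277),S(347,318),S(283,442),S(149,400)],[T(197,318),T(333,246),T(262,110),T(105,186)]): print("stand",plane("scene",a,80),plane("top",b,80),tri(a,b))
print("sty top",tri(S(217,295),T(268,211)),"base",plane("scene",S(243,362),80),plane("top",T(230,218),80))
print("big top",tri(S(97,98),T(258,447)),"bot of handle",tri(S(148,200),T(205,430)),"tip",tri(S(190,292),T(160,418)))
for n in [("case",(195,215),30),("carton",(366,152),45),("mic",(438,151),0),("papers",(245,172),0)]: print(n,plane("top",n[1],n[2]))
E
```

```text
rec [638.6 276.6  45. ] [639.8 276.8  45. ] (array([639.3, 276.3,  46.2]), np.float64(0.8777364795384448))
rec [562.6 117.1  45. ] [563.6 112.6  45. ] (array([564.2, 113.7,  50. ]), np.float64(2.9780903272137658))
rec [445.3 169.3  45. ] [445.7 167.6  45. ] (array([446. , 168. ,  46.8]), np.float64(1.1919524047315733))
rec [521.6 333.4  45. ] [521.6 331.   45. ] (array([522.1, 331.4,  46.8]), np.float64(1.865613644810885))
[542.7 222.   45. ] [542.  224.1  45. ]
tape top centre [565.3 248.9  70. ] [564.5 251.7  70. ] ant tip [568.4 246.5  90. ] [568.7 248.7  90. ]
stand [ 451.6 -182.2   80. ] [ 450.3 -182.8   80. ] (array([ 450.6, -182.5,   78.9]), np.float64(1.1631181329276343))
stand [ 513.4 -149.1   80. ] [ 484.7 -246.1   80. ] (array([ 512.1, -192.6,  137.8]), np.float64(91.41187480613483))
stand [ 545.9 -209.8   80. ] [ 546.9 -212.3   80. ] (array([ 547.1, -210.8,   83.2]), np.float64(1.6188727382822958))
stand [ 484.7 -243.6   80. ] [ 510.  -139.3   80. ] (array([ 490.2, -194.4,   44.8]), np.float64(104.09615880633075))
sty top (array([ 499.2, -198. ,  145.6]), np.float64(1.9078803655407952)) base [ 498.6 -199.5   80. ] [ 496.6 -197.7   80. ]
big top (array([ 398.9, -185.2,  183.9]), np.float64(1.7013487578448914)) bot of handle (array([ 399.8, -184.3,   92.2]), np.float64(0.1162043543202461)) tip (array([ 399.1, -184.7,   -2.7]), np.float64(2.0065208229494127))
('case', (195, 215), 30) [554.8 483.7  30. ]
('carton', (366, 152), 45) [749.2 -10.6  45. ]
('mic', (438, 151), 0) [ 768.6 -231.7    0. ]
('papers', (245, 172), 0) [690.  346.8   0. ]
```

```bash
cat >> h.py <<'E'
from scipy.spatial.transform import Rotation as Ro
from rig import sense
def st():
    s=sense();w,x,y,z=s["ee_rot"];return s,Ro.from_quat([x,y,z,w]).as_matrix()
def plan(p=None,jaw=None):
    s,R=st();print("t%.2f"%s["time_s"],"pos",np.round(s["eef_pos"],1),"F",np.round(s["force"],1),"w %.3f"%s["grip_width"],"q6 %.2f"%s["joints"][5])
    print("R cols x,y,z:",np.round(R[:,0],3),np.round(R[:,1],3),np.round(R[:,2],3))
    if p is not None: print("shift cm",np.round(R.T@(np.array(p)-s["eef_pos"])/10,2))
    if jaw is not None:
        best=None
        for k in(0,180):
            a=np.radians(jaw+k);X=np.array([0,0,-1.]);Z=np.array([np.cos(a),np.sin(a),0]);D=np.stack([X,np.cross(Z,X),Z],1)
            print("turn",np.round(Ro.from_matrix(R.T@D).as_rotvec(),3))
E
python3 -c "
from h import *
plan([565.5,250,150],65); plan([565.5,250,150],-25)"
```

```text
t0.10 pos [ 234.3 -469.6  230.8] F [ 0.8 -0.6  0.2] w 1.001 q6 -0.22
R cols x,y,z: [-0.     0.001 -1.   ] [0.895 0.446 0.   ] [ 0.446 -0.895 -0.001]
shift cm [  8.15  61.76 -49.59]
turn [-2.242e+00 -0.000e+00 -1.000e-03]
turn [ 0.899 -0.001  0.   ]
t0.10 pos [ 234.3 -469.6  230.8] F [ 0.8 -0.6  0.2] w 1.001 q6 -0.22
R cols x,y,z: [-0.     0.001 -1.   ] [0.895 0.446 0.   ] [ 0.446 -0.895 -0.001]
shift cm [  8.15  61.76 -49.59]
turn [-0.672 -0.001 -0.001]
turn [ 2.47e+00 -1.00e-03  1.00e-03]
```

```bash
python3 -m pendant '[[-0.13,0,0,0,4.8,-3.85,1],[-0.26,0,0,0,9.6,-7.7,1],[-0.39,0,0,0,14.4,-11.55,1],[-0.52,0,0,0,19.2,-15.4,1],[-0.672,0,0,0,24,-19.25,1]]' 60; python3 -c "
from h import *
plan([565.5,250,200],-25)"
```

```text
time_s: 0.72
eef_pos: [363.5, -188.5, 231.2]
ee_rot: [0.691, 0.152, 0.691, -0.151]
force: [1.4, -1.1, 0.2]
grip_width: 1.001
t0.72 pos [ 363.5 -188.5  231.2] F [ 1.4 -1.1  0.2] w 1.001 q6 -0.33
R cols x,y,z: [ 0.  0. -1.] [0.418 0.908 0.   ] [ 0.908 -0.418  0.   ]
shift cm [ 3.130e+00  4.827e+01 -1.000e-02]
turn [ 0.005  0.    -0.   ]
turn [-3.137  0.     0.   ]
```

```bash
python3 -m pendant '[[0,0,0,0,6,0,1],[0,0,0,0,12,0,1],[0,0,0,0.5,18,0,1],[0,0,0,1,24,0,1],[0,0,0,1.5,30,0,1]]'; python3 -m pendant '[[0,0,0,0.5,5,0,1],[0,0,0,1,10,0,1],[0,0,0,1.5,15,0,1],[0,0,0,1.5,18.2,0,1],[0,0,0,1.5,18.2,0,1]]'; python3 -c "
from h import *
print(sense()['joints']);plan([565.5,250,140],-25)
im=vision.capture('top');crop(im,215,155,140,110,5,'pics/a1.png')"
```

```text
time_s: 1.35
eef_pos: [490.4, 83.6, 216.0]
ee_rot: [0.69, 0.153, 0.69, -0.153]
force: [0.3, -0.7, 0.3]
grip_width: 0.997
time_s: 1.98
eef_pos: [566.7, 248.1, 200.2]
ee_rot: [0.69, 0.152, 0.691, -0.152]
force: [-0.7, 0.5, 0.4]
grip_width: 1.003
[2.23465085e-01 5.44490494e-01 1.23690186e+00 1.12519636e-04
 1.36148941e+00 6.57149106e-01]
t1.98 pos [566.7 248.1 200.2] F [-0.7  0.5  0.4] w 1.003 q6 0.66
R cols x,y,z: [-0.001 -0.    -1.   ] [ 0.42   0.907 -0.001] [ 0.907 -0.42  -0.001]
shift cm [ 6.02  0.13 -0.18]
turn [ 0.003 -0.001  0.001]
turn [-3.139e+00 -1.000e-03 -2.000e-03]
```

View pics/a1.png

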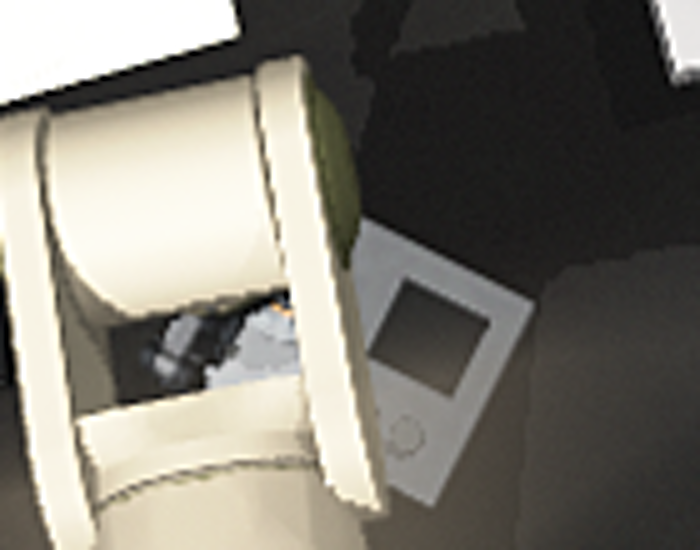

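The arm blocks the top view of the tape (only part of it shows, near pixel (270,222)), so I'll check with the scene camera on the way down.

```bash
python3 -m pendant '[[0,0,0,2.5,0.1,-0.2,1],[0,0,0,5,0.1,-0.2,1],[0,0,0,7.5,0.1,-0.2,1],[0,0,0,10,0.1,-0.2,1],[0,0,0,11,0.1,-0.2,1]]'; python3 -c "
from h import *
plan([565.5,250,47],-25)
im=vision.capture('scene');crop(im,270,100,140,110,5,'pics/a2.png')"
```

```text
time_s: 2.65
eef_pos: [564.7, 247.2, 90.2]
ee_rot: [0.69, 0.153, 0.691, -0.154]
force: [-0.2, 0.3, -0.6]
grip_width: 1.002
t2.65 pos [564.7 247.2  90.2] F [-0.2  0.3 -0.6] w 1.002 q6 0.66
R cols x,y,z: [-0.002 -0.001 -1.   ] [ 0.423  0.906 -0.001] [ 0.906 -0.423 -0.002]
shift cm [ 4.32  0.3  -0.04]
turn [-0.001 -0.002  0.001]
turn [3.141e+00 2.000e-03 3.000e-03]
```

View pics/a2.png

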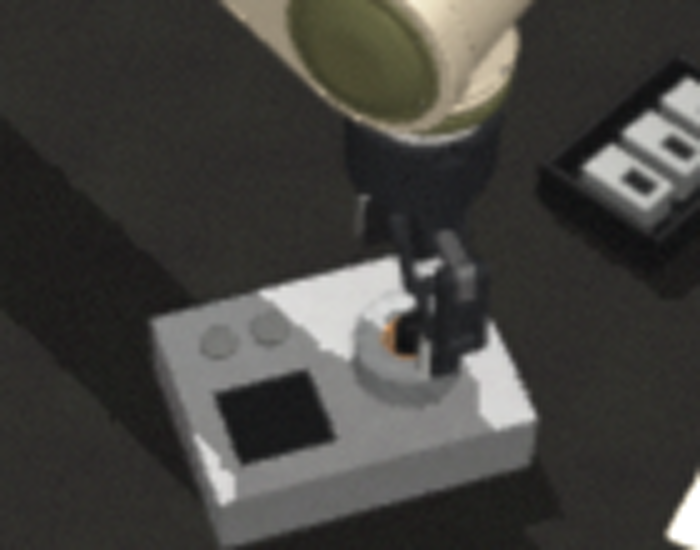

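The scene view shows the open fingers straddling the tape, with the near finger around scene pixel (359,163). I'll check that against where it should project.

```bash
python3 -c "
from h import *
for o in (42.5,57):
  for s in(-11,11):
    p=np.array([564.7,247.2,103])+o*np.array([.906,-.423,0])+s*np.array([.423,.906,0]); q=proj('scene',p);print(o,s,q,(q-[270,100])*5)
"
```

```text
42.5 -11 [352.33708494 173.90758921] [411.68542471 369.53794603]
42.5 11 [360.29456922 171.77446553] [451.4728461  358.87232763]
57 -11 [354.2772376  178.22810973] [421.38618798 391.14054865]
57 11 [362.27930529 176.06839033] [461.39652647 380.34195167]
```

```bash
python3 -m pendant '[[0,0,0,2,0.2,0,1],[0,0,0,4,0.2,0,1],[0,0,0,4.3,0.2,0,1],[0,0,0,4.3,0.2,0,0.6],[0,0,0,4.3,0.2,0,0.5]]' 50; python3 -m pendant '[[0,0,0,0,0,0,0.5],[0,0,0,0,0,0,0.5],[0,0,0,0,0,0,0.5],[0,0,0,0,0,0,0.5],[0,0,0,0,0,0,0.5]]';python3 -c "
from h import *
plan()"
```

```text
time_s: 3.32
eef_pos: [566.8, 250.3, 49.8]
ee_rot: [0.691, 0.153, 0.69, -0.153]
force: [0.8, 0.7, -0.7]
grip_width: 0.681
time_s: 3.95
eef_pos: [566.8, 250.3, 49.8]
ee_rot: [0.691, 0.153, 0.69, -0.153]
force: [-1.3, -0.0, 5.8]
grip_width: 0.679
t3.95 pos [566.8 250.3  49.8] F [-1.3 -0.   5.8] w 0.679 q6 0.66
R cols x,y,z: [ 0.002  0.001 -1.   ] [0.422 0.906 0.002] [ 0.906 -0.422  0.002]
```

```bash
python3 -m pendant '[[0,0,0,-0.3,0,0,0.5],[0,0,0,-1.5,0,0,0.5],[0,0,0,-2.5,0,0,0.5],[0,0,0,-3.5,0,0,0.5],[0,0,0,-4,0,0,0.5]]' 60;python3 -c "
from h import *
plan()
im=vision.capture('scene');crop(im,270,100,140,110,5,'pics/a3.png')"
```

```text
time_s: 4.58
eef_pos: [566.4, 250.1, 89.2]
ee_rot: [0.691, 0.153, 0.69, -0.153]
force: [0.2, 0.2, -0.8]
grip_width: 0.679
t4.58 pos [566.4 250.1  89.2] F [ 0.2  0.2 -0.8] w 0.679 q6 0.66
R cols x,y,z: [ 0.001  0.    -1.   ] [0.422 0.906 0.001] [ 0.906 -0.422  0.001]
```

View pics/a3.png

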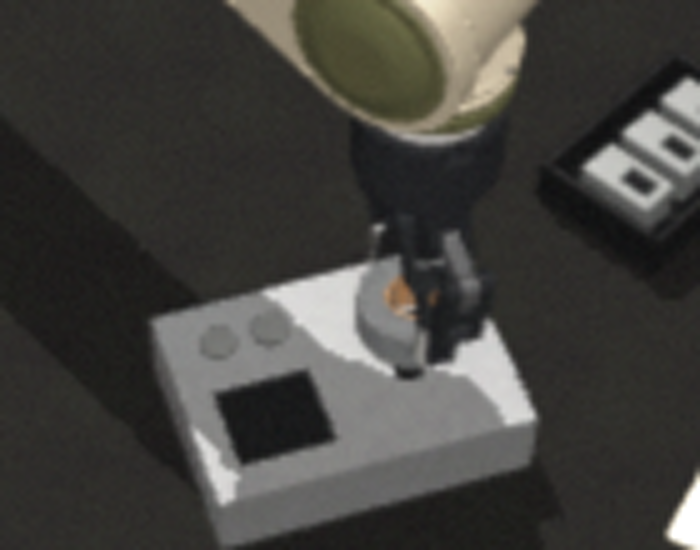

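```bash
python3 -c "
from h import *
im=vision.capture('scene');crop(im,325,135,60,50,12,'pics/a4.png')
im=vision.capture('top');crop(im,235,165,90,70,8,'pics/a5.png')"
```

```text
(no output)
```

View pics/a4.png

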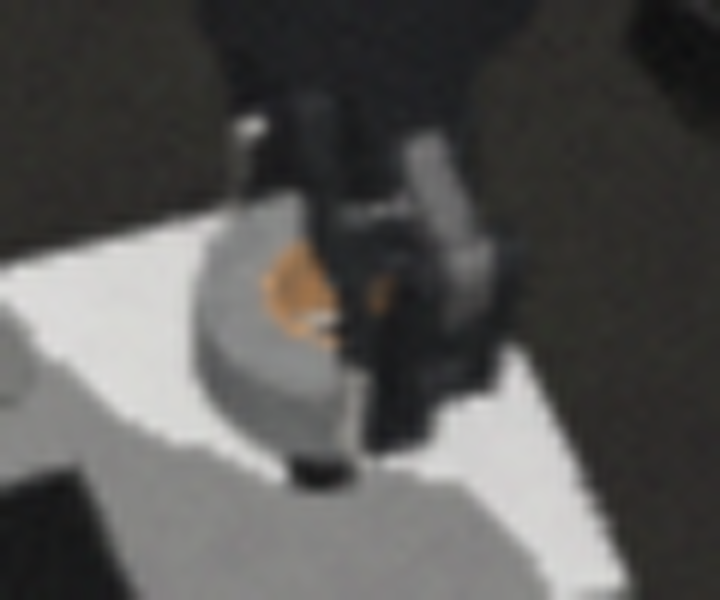

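View pics/a5.png

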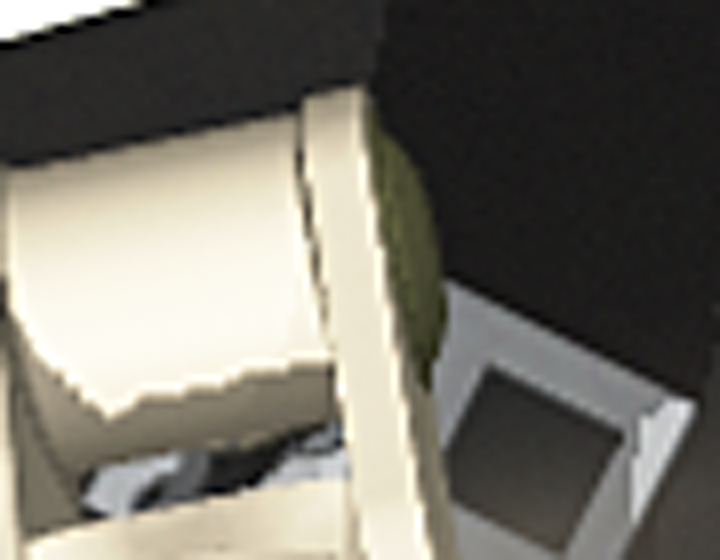

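```bash
python3 -c "
from h import *
im=cv2.imread('pics/a4.png')
for z,c in((84.4,(0,0,255)),(109.4,(0,255,0))):
  for r in (13,30):
    P=[((proj('scene',[566.4-1+r*np.cos(t),250.1+r*np.sin(t),z])-[325,135]+.5)*12-.5) for t in np.linspace(0,6.28,50)]
    cv2.polylines(im,[np.int32(P)],True,c,1)
cv2.imwrite('pics/a6.png',im)"
```

```text
(no output)
```

View pics/a6.png

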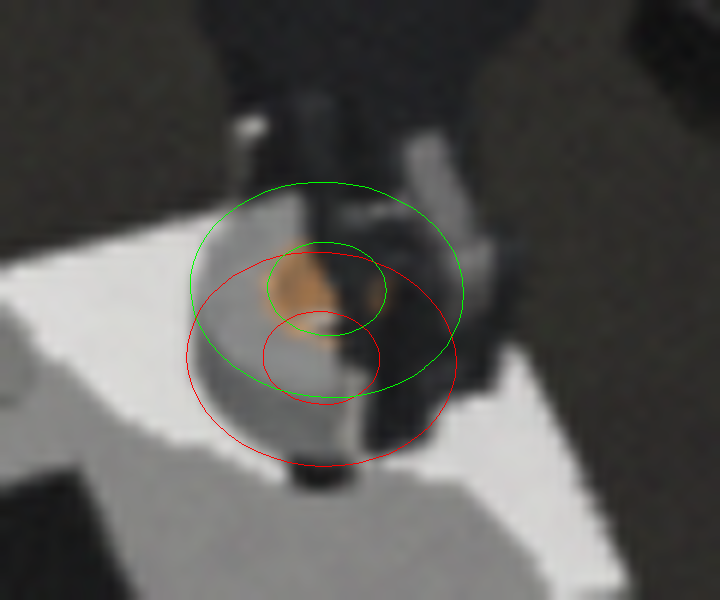

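The projected outline of a flat, lifted tape (green top rim centred at about scene (352,159)) fits the picture, so the roll is level and at the expected height. I'll lift it clear and carry it to open table near (500,5).

```bash
python3 -m pendant '[[0,0,0,-2,0,0,0.5],[0,0,0,-4,0,0,0.5],[0,0,0,-5,0,0,0.5],[0,0,0,-5,-4,0.7,0.5],[0,0,0,-5,-8,1.4,0.5]]';python3 -m pendant '[[0,0,0,0,-5,0.9,0.5],[0,0,0,0,-10,1.8,0.5],[0,0,0,0,-14,2.5,0.5],[0,0,0,2,-16.5,2.9,0.5],[0,0,0,4,-17,3,0.5]]'; python3 -c "
from h import *
plan([500,5,5.5],-25)
im=vision.capture('scene');cv2.imwrite('pics/b1.png',im[:,:,::-1])"
```

```text
time_s: 5.35
eef_pos: [544.4, 170.9, 137.6]
ee_rot: [0.69, 0.152, 0.691, -0.153]
force: [0.6, 0.1, -0.9]
grip_width: 0.678
time_s: 5.98
eef_pos: [500.0, 3.5, 97.5]
ee_rot: [0.69, 0.154, 0.69, -0.154]
force: [0.4, 0.9, -0.3]
grip_width: 0.67
t5.97 pos [500.    3.5  97.5] F [ 0.4  0.9 -0.3] w 0.670 q6 0.21
R cols x,y,z: [-0. -0. -1.] [ 0.424  0.906 -0.   ] [ 0.906 -0.424 -0.   ]
shift cm [ 9.2   0.14 -0.05]
turn [-0.002 -0.     0.   ]
turn [3.14e+00 0.00e+00 1.00e-03]
```

View pics/b1.png

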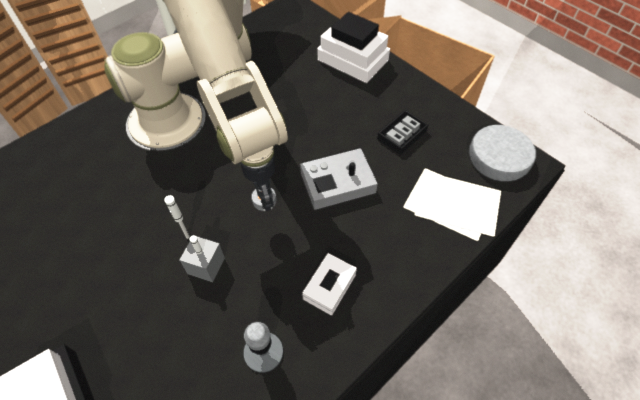

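The tape is held level at scene (264,197), and the antenna at (352,168) is clear. Lowering now.

```bash
python3 -m pendant '[[0,0,0,3,0,0,0.5],[0,0,0,6,0,0,0.5],[0,0,0,8,0,0,0.5],[0,0,0,8.8,0,0,0.5],[0,0,0,9,0,0,0.5]]'; python3 -m pendant '[[0,0,0,0.1,0,0,0.5],[0,0,0,0.15,0,0,0.5],[0,0,0,0.2,0,0,0.5],[0,0,0,0.25,0,0,0.5],[0,0,0,0.25,0,0,0.5]]'
```

```text
time_s: 6.65
eef_pos: [500.6, 5.0, 8.4]
ee_rot: [0.69, 0.153, 0.69, -0.153]
force: [0.6, -0.3, 0.1]
grip_width: 0.675
time_s: 7.28
eef_pos: [500.5, 4.9, 5.8]
ee_rot: [0.69, 0.153, 0.69, -0.153]
force: [-0.2, -0.0, -1.5]
grip_width: 0.677
```

```bash
python3 -m pendant '[[0,0,0,0.05,0,0,0.5],[0,0,0,0.1,0,0,0.5],[0,0,0,0.1,0,0,0.5],[0,0,0,0.1,0,0,0.5],[0,0,0,0.1,0,0,0.5]]'
```

```text
time_s: 7.9
eef_pos: [500.5, 4.9, 4.9]
ee_rot: [0.69, 0.153, 0.69, -0.153]
force: [-1.2, 0.7, 3.6]
grip_width: 0.678
```

Contact shows at 3.6 N, which fits the expected height. Opening.

```bash
python3 -m pendant '[[0,0,0,0,0,0,0.75],[0,0,0,0,0,0,1],[0,0,0,0,0,0,1],[0,0,0,0,0,0,1],[0,0,0,0,0,0,1]]'; python3 -m pendant '[[0,0,0,-4,0,0,1],[0,0,0,-8,0,0,1],[0,0,0,-14,0,0,1],[0,0,0,-20,0,0,1],[0,0,0,-23,0,0,1]]'; python3 -c "
from h import *
plan([498.5,-198.3,170],-90)
im=vision.capture('scene');cv2.imwrite('pics/b2.png',im[:,:,::-1])"
```

```text
time_s: 8.52
eef_pos: [500.5, 4.9, 4.8]
ee_rot: [0.69, 0.153, 0.69, -0.153]
force: [-0.4, 0.1, -0.3]
grip_width: 0.999
time_s: 9.15
eef_pos: [501.0, 4.8, 238.1]
ee_rot: [0.692, 0.153, 0.689, -0.153]
force: [-0.1, 0.0, 0.5]
grip_width: 1.0
t9.15 pos [501.    4.8 238.1] F [-0.1  0.   0.5] w 1.000 q6 0.21
R cols x,y,z: [ 0.004 -0.001 -1.   ] [0.422 0.906 0.001] [ 0.906 -0.422  0.004]
shift cm [  6.83 -18.53   8.32]
turn [ 1.135  0.003 -0.003]
turn [-2.007  0.004  0.004]
```

View pics/b2.png

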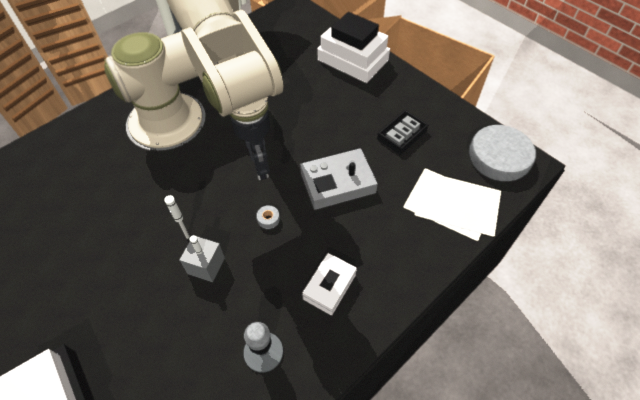

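The tape lies flat at scene (268,217). The receiver is in view now, so I'll measure the hole and recheck the stylus.

```bash
python3 -c "
from h import *
im=vision.capture('scene');crop(im,325,145,50,40,14,'pics/d1.png')
im=vision.capture('top');cv2.imwrite('pics/top1.png',im[:,:,::-1]);crop(im,245,190,50,40,14,'pics/d2.png')
for z,t in((45,'hole'),):
  print(proj('scene',[548.2,258,45]),proj('top',[548.2,258,45]))"
```

```text
[348.24549438 167.84955466] [270.75239966 218.98957049]
```

View pics/d1.png

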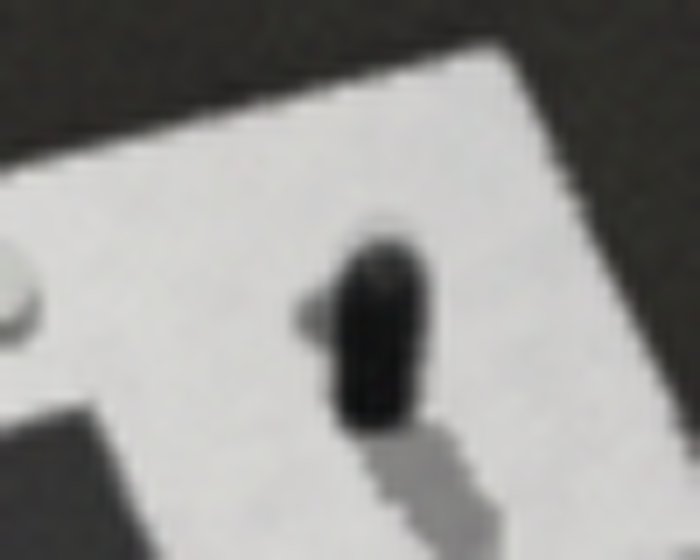

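View pics/d2.png

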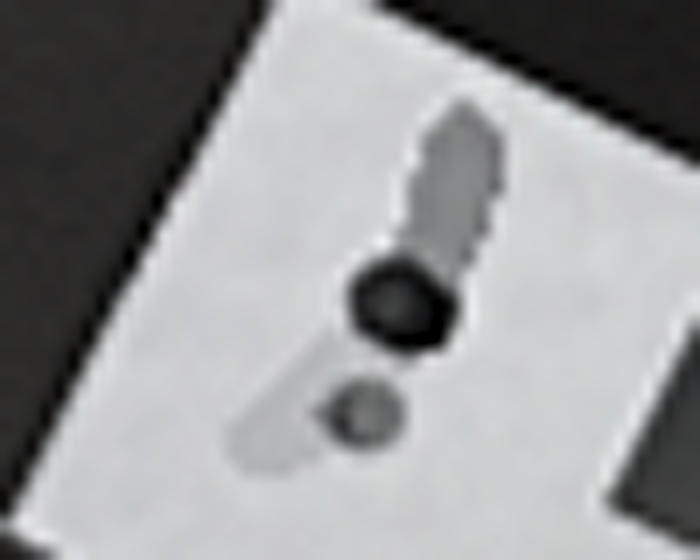

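Top view: the hole is at pixel (270.6,219.0), against (270.75,218.99) predicted from the receiver pose. So the hole mouth is at about (548.2, 258, 45), and the scene view agrees. On to the stylus; the jaw angle of -25° keeps about 40 mm from the big stylus.

```bash
python3 -m pendant '[[0,0,0,0,-5,2.3,1],[0,0,0,0.8,-10,4.5,1],[0,0,0,2.8,-15,6.7,1],[0,0,0,4.8,-18.5,8.3,1],[0,0,0,5.8,-18.5,8.3,1]]';  python3 -c "
from h import *
plan([498.5,-198.3,93.5],-25)
im=vision.capture('scene');crop(im,130,160,130,140,4,'pics/e1.png')"
```

```text
time_s: 9.93
eef_pos: [496.4, -199.4, 173.9]
ee_rot: [0.689, 0.155, 0.692, -0.154]
force: [-0.4, 0.7, -0.6]
grip_width: 0.999
t9.93 pos [ 496.4 -199.4  173.9] F [-0.4  0.7 -0.6] w 0.999 q6 -0.16
R cols x,y,z: [-0.004  0.002 -1.   ] [0.425 0.905 0.001] [ 0.905 -0.425 -0.004]
shift cm [8.04 0.18 0.18]
turn [-0.003 -0.004 -0.001]
turn [ 3.139e+00 -1.000e-03  7.000e-03]
```

View pics/e1.png

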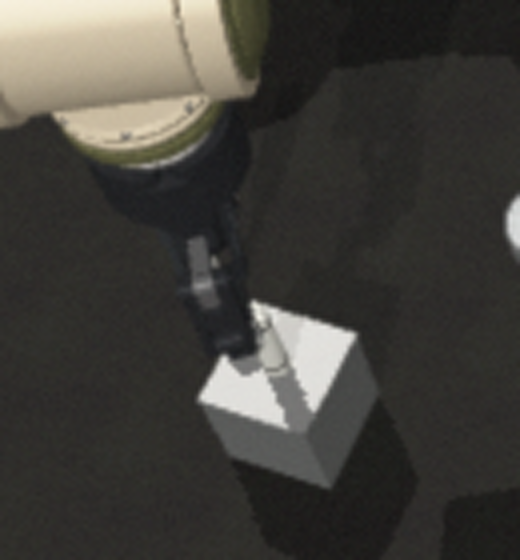

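The gripper is above the stand, with the small stylus's handle at about scene (196,245) between the fingers. Descending and closing.

```bash
python3 -m pendant '[[0,0,0,1,0.1,0.1,1],[0,0,0,3,0.1,0.1,1],[0,0,0,5,0.1,0.1,1],[0,0,0,7,0.1,0.1,1],[0,0,0,7.6,0.1,0.1,1]]';  python3 -c "
from h import *
plan([498.5,-198.3,93.5],-25)
im=vision.capture('scene');crop(im,130,160,130,140,4,'pics/e2.png')"
```

```text
time_s: 10.6
eef_pos: [498.8, -196.0, 99.9]
ee_rot: [0.69, 0.153, 0.691, -0.152]
force: [-0.2, 0.5, 0.3]
grip_width: 1.005
t10.60 pos [ 498.8 -196.    99.9] F [-0.2  0.5  0.3] w 1.005 q6 -0.16
R cols x,y,z: [-0.001  0.001 -1.   ] [0.421 0.907 0.   ] [ 0.907 -0.421 -0.002]
shift cm [ 0.64 -0.22  0.07]
turn [ 0.002 -0.002 -0.   ]
turn [-3.14e+00  1.00e-03 -2.00e-03]
```

View pics/e2.png

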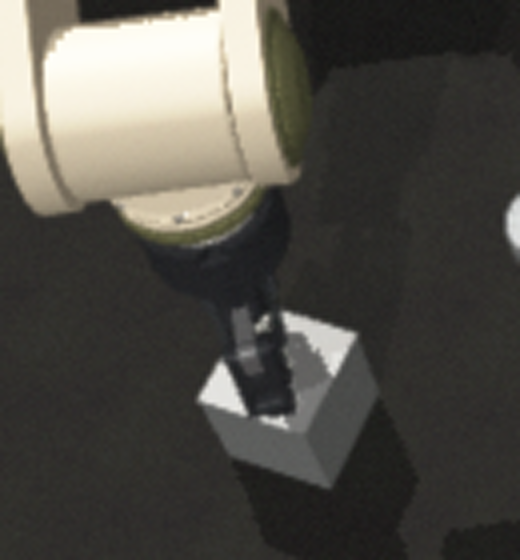

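```bash
python3 -m pendant '[[0,0,0,0.5,-0.2,0,1],[0,0,0,0.6,-0.2,0,0.6],[0,0,0,0.6,-0.2,0,0.3],[0,0,0,0.6,-0.2,0,0.1],[0,0,0,0.6,-0.2,0,0.05]]' 30; python3 -m pendant '[[0,0,0,0,0,0,0.05],[0,0,0,0,0,0,0.05],[0,0,0,0,0,0,0.05],[0,0,0,0,0,0,0.05],[0,0,0,0,0,0,0.05]]' 80;  python3 -c "
from h import *
plan()"
```

```text
time_s: 11.28
eef_pos: [498.2, -199.2, 95.0]
ee_rot: [0.69, 0.153, 0.69, -0.153]
force: [0.7, -0.6, 0.9]
grip_width: 0.175
time_s: 11.9
eef_pos: [498.2, -199.3, 95.1]
ee_rot: [0.691, 0.153, 0.69, -0.153]
force: [-0.6, 0.4, 4.7]
grip_width: 0.169
t11.90 pos [ 498.2 -199.3   95.1] F [-0.6  0.4  4.7] w 0.169 q6 -0.16
R cols x,y,z: [ 0. -0. -1.] [ 0.422  0.906 -0.   ] [ 0.906 -0.422  0.   ]
```

```bash
python3 -m pendant '[[0,0,0,-0.5,0,0,0.05],[0,0,0,-2,0,0,0.05],[0,0,0,-4,0,0,0.05],[0,0,0,-6,0,0,0.05],[0,0,0,-8,0,0,0.05]]' 80; python3 -m pendant '[[0,0,0,-2,0,0,0.05],[0,0,0,-4,0,0,0.05],[0,0,0,-5,0,0,0.05],[0,0,0,-5,3,0,0.05],[0,0,0,-5,6,0,0.05]]' ;  python3 -c "
from h import *
plan([548.2,258,215],-25)
im=vision.capture('scene');crop(im,130,130,150,150,4,'pics/f1.png')"
```

```text
time_s: 12.52
eef_pos: [498.1, -199.2, 176.3]
ee_rot: [0.691, 0.153, 0.69, -0.153]
force: [0.3, -1.0, -0.7]
grip_width: 0.165
time_s: 13.15
eef_pos: [523.5, -144.2, 224.9]
ee_rot: [0.69, 0.153, 0.69, -0.153]
force: [0.3, 0.3, -0.1]
grip_width: 0.165
t13.15 pos [ 523.5 -144.2  224.9] F [ 0.3  0.3 -0.1] w 0.165 q6 -0.05
R cols x,y,z: [-0.  0. -1.] [0.423 0.906 0.   ] [ 0.906 -0.423 -0.   ]
shift cm [  1.    37.49 -14.78]
turn [-0.001 -0.    -0.   ]
turn [ 3.141 -0.     0.   ]
```

View pics/f1.png

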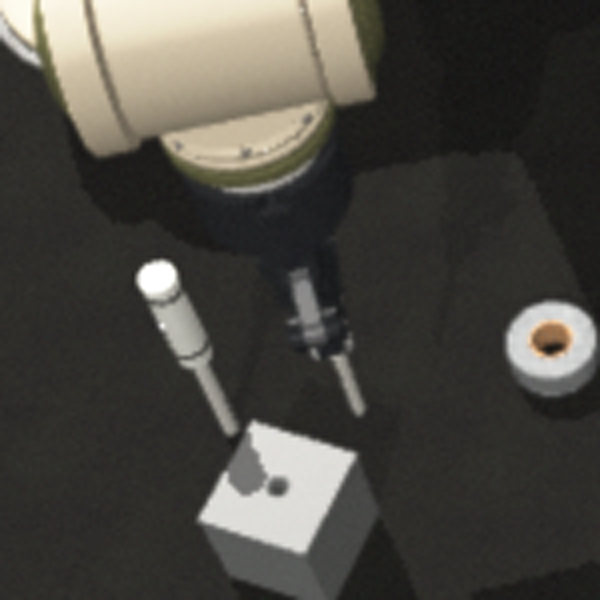

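The stylus is out of the stand and hangs with its tip at about scene (220,233). The stand hole is empty, the tape lies flat, and the big stylus is untouched. Carrying it over.

```bash
python3 -m pendant '[[0,0,0,0,5,-2,0.05],[0,0,0,0,10,-4,0.05],[0,0,0,0,15,-6,0.05],[0,0,0,0,20,-8,0.05],[0,0,0,0,25,-10,0.05]]'; python3 -m pendant '[[0,0,0,0,5,-2,0.05],[0,0,0,0,10,-4,0.05],[0,0,0,0.5,12.2,-4.8,0.05],[0,0,0,1,12.2,-4.8,0.05],[0,0,0,1,12.2,-4.8,0.05]]' ;  python3 -c "
from h import *
plan([548.2,258,190],-25)
im=vision.capture('scene');crop(im,300,110,90,75,8,'pics/f2.png')
im=vision.capture('top');crop(im,235,175,80,70,8,'pics/f3.png')"
```

```text
time_s: 13.82
eef_pos: [538.1, 125.7, 224.9]
ee_rot: [0.69, 0.153, 0.69, -0.153]
force: [1.0, -0.1, -0.2]
grip_width: 0.168
time_s: 14.45
eef_pos: [546.2, 254.0, 214.3]
ee_rot: [0.69, 0.153, 0.691, -0.153]
force: [0.2, -0.4, -1.3]
grip_width: 0.164
t14.45 pos [546.2 254.  214.3] F [ 0.2 -0.4 -1.3] w 0.164 q6 0.68
R cols x,y,z: [-0.001 -0.001 -1.   ] [ 0.423  0.906 -0.001] [ 0.906 -0.423 -0.001]
shift cm [2.43 0.45 0.01]
turn [-0.    -0.001  0.001]
turn [3.141e+00 2.000e-03 1.000e-03]
```

View pics/f2.png

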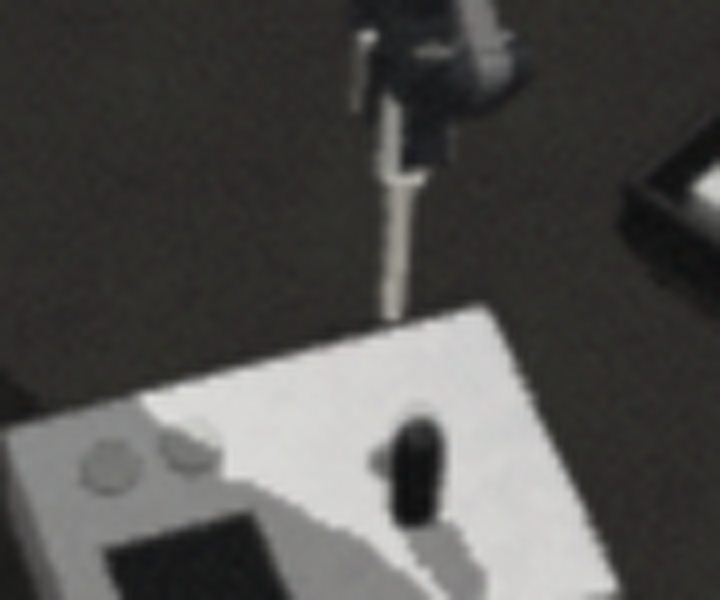

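View pics/f3.png

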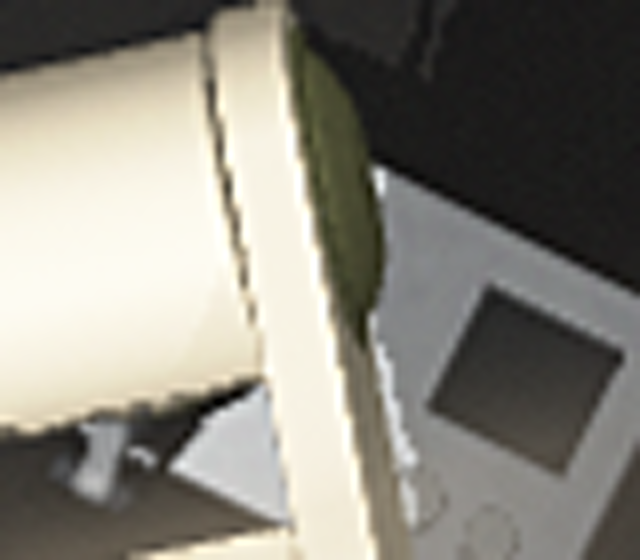

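```bash
python3 -c "
from h import *
s,_=st();p=s['eef_pos'];print(p,s['time_s'])
f=lambda u,v:((u+.5)/8-.5+300,(v+.5)/8-.5+110)
for dz,px in((-85.1,(393,317)),(-15.1,(402,181))):
  q=p+[0,0,dz];print('pred',proj('scene',q),'seen',f(*px),'at z',plane('scene',f(*px),q[2]),'pred xy',q)
print('scene hole via prior', proj('scene',[548.2,258,45]))"
```

```text
[546.57383147 253.79426576 215.03096178] 14.55
pred [348.07539531 148.8361399 ] seen (348.6875, 149.1875) at z [548.50767603 254.12590404 129.93096178] pred xy [546.57383147 253.79426576 129.93096178]
pred [349.28421959 131.01837238] seen (349.8125, 132.1875) at z [550.19919714 252.03170946 199.93096178] pred xy [546.57383147 253.79426576 199.93096178]
scene hole via prior [348.24549438 167.84955466]
```

```bash
python3 -m pendant '[[0,0,0,0.5,0.35,-0.1,0.05],[0,0,0,3,0.35,-0.1,0.05],[0,0,0,5.5,0.35,-0.1,0.05],[0,0,0,7.3,0.35,-0.1,0.05],[0,0,0,7.3,0.35,-0.1,0.05]]';  python3 -c "
from h import *
plan([547.3,258.2,135],-25)
s,_=st();p=s['eef_pos']
im=vision.capture('scene');crop(im,325,135,50,40,14,'pics/g1.png')
for dz in(-85.1,-15.1): print((proj('scene',p+[0,0,dz])-[325,135]+.5)*14-.5)
print((proj('scene',[548.2,258,45])-[325,135]+.5)*14-.5)"
```

```text
time_s: 15.18
eef_pos: [546.4, 258.1, 140.6]
ee_rot: [0.69, 0.153, 0.691, -0.154]
force: [0.2, 0.4, -0.3]
grip_width: 0.165
t15.18 pos [546.4 258.1 140.6] F [ 0.2  0.4 -0.3] w 0.165 q6 0.68
R cols x,y,z: [-0.003 -0.001 -1.   ] [ 0.423  0.906 -0.002] [ 0.906 -0.423 -0.002]
shift cm [0.56 0.05 0.08]
turn [-0.    -0.002  0.002]
turn [3.141e+00 3.000e-03 3.000e-03]
[328.33408855 428.63020934]
[344.35162643 202.46739413]
[331.93692126 466.39376524]
```

View pics/g1.png

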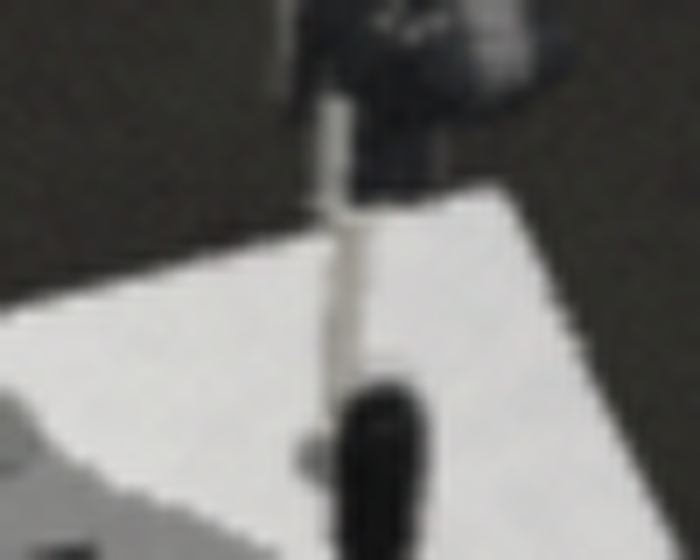

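The shaft lines up with the hole to about 1 mm: the tip would appear near crop x 337, the hole centre near 333. Entering slowly while watching the forces.

```bash
python3 -m pendant '[[0,0,0,0.5,0,0.05,0.05],[0,0,0,0.8,0,0.05,0.05],[0,0,0,1.1,0,0.05,0.05],[0,0,0,1.3,0,0.05,0.05],[0,0,0,1.3,0,0.05,0.05]]';  python3 -c "
from h import *
plan([547,257.8,111])"
```

```text
time_s: 15.85
eef_pos: [547.4, 258.3, 128.7]
ee_rot: [0.69, 0.153, 0.69, -0.153]
force: [-0.2, -0.7, -1.1]
grip_width: 0.163
t15.85 pos [547.4 258.3 128.7] F [-0.2 -0.7 -1.1] w 0.163 q6 0.68
R cols x,y,z: [-0. -0. -1.] [ 0.422  0.906 -0.   ] [ 0.906 -0.422 -0.   ]
shift cm [ 1.77 -0.06 -0.01]
```

```bash
python3 -m pendant '[[0,0,0,0.2,0,0,0.05],[0,0,0,0.4,0,0,0.05],[0,0,0,0.6,0,0,0.05],[0,0,0,0.8,0,0,0.05],[0,0,0,0.8,0,0,0.05]]';  python3 -c "
from h import *
plan([547,257.8,111])
im=vision.capture('scene');crop(im,325,135,50,40,14,'pics/g2.png')"
```

```text
time_s: 16.48
eef_pos: [547.3, 258.3, 120.6]
ee_rot: [0.69, 0.153, 0.69, -0.153]
force: [0.5, -0.2, -0.4]
grip_width: 0.168
t16.48 pos [547.3 258.3 120.6] F [ 0.5 -0.2 -0.4] w 0.168 q6 0.68
R cols x,y,z: [-0. -0. -1.] [ 0.422  0.906 -0.   ] [ 0.906 -0.422 -0.   ]
shift cm [ 0.96 -0.05 -0.01]
```

View pics/g2.png

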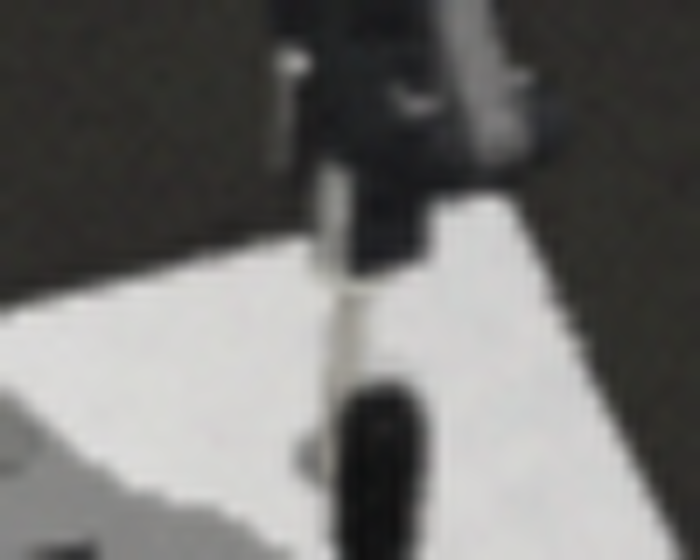

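The shaft is about 9.5 mm inside the hole with no contact force; it passes left of the antenna at crop (330,460). Pressing on towards the button.

```bash
python3 -m pendant '[[0,0,0,0.2,0,0,0.05],[0,0,0,0.4,0,0,0.05],[0,0,0,0.6,0,0,0.05],[0,0,0,0.7,0,0,0.05],[0,0,0,0.7,0,0,0.05]]' 100; python3 -m pendant '[[0,0,0,0.05,0,0,0.05],[0,0,0,0.1,0,0,0.05],[0,0,0,0.15,0,0,0.05],[0,0,0,0.2,0,0,0.05],[0,0,0,0.2,0,0,0.05]]'
```

```text
time_s: 17.15
eef_pos: [547.5, 258.3, 114.0]
ee_rot: [0.69, 0.153, 0.69, -0.153]
force: [-1.0, -0.9, 3.2]
grip_width: 0.164
time_s: 17.77
eef_pos: [547.5, 258.3, 111.9]
ee_rot: [0.69, 0.153, 0.69, -0.153]
force: [-1.2, 1.2, 3.0]
grip_width: 0.159
```

```bash
python3 -m pendant '[[0,0,0,0.05,0,0,0.05],[0,0,0,0.1,0,0,0.05],[0,0,0,0.15,0,0,0.05],[0,0,0,0.15,0,0,0.05],[0,0,0,0.15,0,0,0.05]]'
```

```text
time_s: 18.4
eef_pos: [547.6, 258.4, 111.0]
ee_rot: [0.691, 0.153, 0.69, -0.153]
force: [-2.2, -0.1, 8.1]
grip_width: 0.162
```

```bash
python3 -m pendant '[[0,0,0,0.05,0,0,0.05],[0,0,0,0.1,0,0,0.05],[0,0,0,0.1,0,0,0.05],[0,0,0,0.1,0,0,0.05],[0,0,0,0.1,0,0,0.05]]'; python3 -c "
from h import *
plan()
im=vision.capture('scene');cv2.imwrite('pics/z1.png',im[:,:,::-1]);crop(im,305,110,80,75,8,'pics/z2.png');plan()"
```

```text
time_s: 19.02
eef_pos: [547.8, 258.5, 110.8]
ee_rot: [0.691, 0.153, 0.69, -0.153]
force: [-3.4, -0.5, 14.0]
grip_width: 0.159
t19.02 pos [547.8 258.5 110.8] F [-3.4 -0.5 14. ] w 0.159 q6 0.68
R cols x,y,z: [ 0.002  0.001 -1.   ] [0.422 0.906 0.001] [ 0.906 -0.422  0.001]
t19.07 pos [547.8 258.5 110.8] F [-3.9 -0.9 13.1] w 0.166 q6 0.68
R cols x,y,z: [ 0.002  0.001 -1.   ] [0.422 0.906 0.001] [ 0.906 -0.422  0.001]
```

View pics/z1.png

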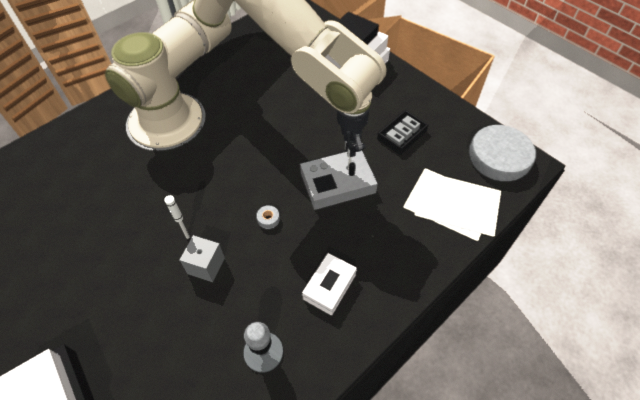

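View pics/z2.png

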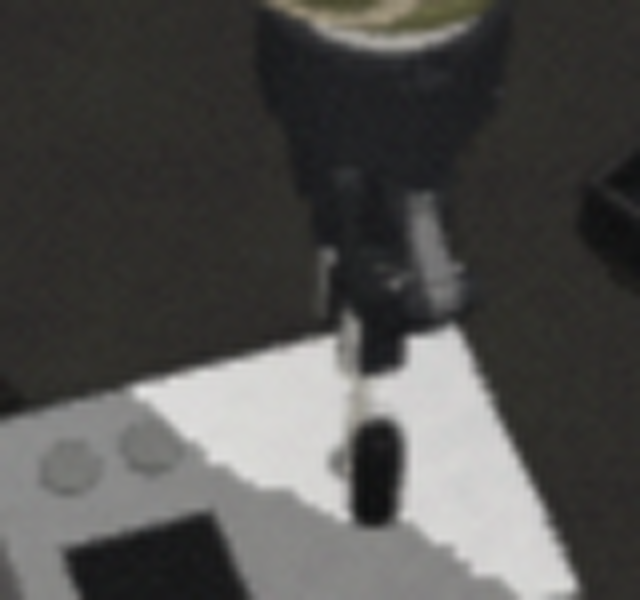

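```bash
python3 -c "
from rig import job
print(job.finish_job())"
```

```text
the job is handed in; nothing more can be done
None
```

I handed the job in at about 19 s, with the small stylus gripped upright and holding the pairing button down.

- **Tape:** I lifted the roll straight off the antenna and lowered it until I felt the table (3.6 N). It lies flat near (500, 5), well clear of the receiver; the last picture still shows it there, at scene pixel (268,217).
- **Stylus and button:** I took the smaller stylus out of the stand by its handle and pushed its tip through the hole.
    - The tip's resistance began about where the button should be. It rose steeply, from 8 to 14 N over the last 0.2 mm, at the depth expected for full travel.
    - The last reading was 13 N, above the 6 N needed. I judged "fully down" from force and depth only, since the button can't be seen.
- **Bystanders:** the carton, microphone, charging case and larger stylus look unmoved in the last picture.

**Small disagreements:**
- The two cameras differed by up to about 2 mm on the receiver's position, and the scene camera put the stylus tip about 2 mm off the arm's reading. I aimed in between, and the tip entered without contact.
- The gripper's width reading came out about 2 mm below true size on both the tape and the stylus.
- While pressing there was a sideways force of about 4 N, which may be the shaft leaning lightly on the wall of the hole.

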